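# Line up the cardboard street with the ruler

### The job

Take the ruler by its grip from the cutting mat and, pushing with its long edge only, bring all four model houses into one straight row, square to the kerb strip, with their front walls flush along the strip's far edge. Then lay the ruler flat back on the mat. Do not touch the houses with the gripper, do not tip them, and leave the bottle, the cup and all other things where they stand.

Things in the scene. Friction and masses are not known exactly. Their poses are not given: they have to be found in the camera images.
- house_a: Loose cardboard model house, 50 mm wide, gable roof with its ridge running front to back, 70 mm deep, 48 mm to the eaves, 64 mm to the ridge, about 0.1 kg. Origin at the foot of its front wall (the one with the door, towards the robot), half-way along that wall; x points from front to back, y along the front wall, z up. It slides, and turns flat against an edge that pushes it
- house_b: Loose cardboard model house, 50 mm wide, gable roof with its ridge running along the street, 62 mm deep, 50 mm to the eaves, 65 mm to the ridge, about 0.1 kg. Origin at the foot of its front wall (the one with the door, towards the robot), half-way along that wall; x points from front to back, y along the front wall, z up. It slides, and turns flat against an edge that pushes it
- house_c: Loose cardboard model house, 50 mm wide, flat roof with two low parapets and a roof block, 66 mm deep, 72 mm high, about 0.1 kg. Origin at the foot of its front wall (the one with the door, towards the robot), half-way along that wall; x points from front to back, y along the front wall, z up. It slides, and turns flat against an edge that pushes it
- house_d: Loose cardboard model house, 50 mm wide, flat roof with one small chimney, 60 mm deep, 60 mm high with the chimney, about 0.1 kg. Origin at the foot of its front wall (the one with the door, towards the robot), half-way along that wall; x points from front to back, y along the front wall, z up. It slides, and turns flat against an edge that pushes it
- kerb: White paper strip stuck flat to the table, 460 mm long, 40 wide. Origin: middle of its far edge (far from the robot); x points away from the robot, square to the strip, y along it to the left. The houses stand in two pairs, about 85 and 160 mm either side of its middle, fronts 40 to 85 mm short of the far edge; bottle and cup are near the middle, about 105 and 180 mm short of the far edge
- ruler_grip (a point): Centre of the ruler's upright wooden grip, 45 mm above the ruler's underside. The grip is a rib along the ruler's middle, 20 mm thick (x), 100 mm long (y), rising from the 12 mm thick base to 72 mm above the underside; each long edge of the ruler is 40 mm from the middle of the grip
- ruler: Loose ruler: a wide aluminium straightedge, 170 mm long (y), 80 mm wide (x), 12 mm thick, with scale marks along both long edges, alike both ways round, with a raised wooden grip. About 0.28 kg. Origin at the middle of its underside, same axes as ruler_grip
- mat: Dark cutting mat fixed to the table to the left or right of the row, 220 mm long (x) by 120 mm wide (y), 3 mm thick, origin at the centre of its underside. The ruler starts on it, lengthwise
- cup: Bystander: plain paper cup, 62 across the rim, 85 high, standing nearer the robot than the bottle, in line with the gap in the middle of the row. Origin at the middle of its underside
- bottle: Bystander: tall glue bottle, 54 across, 170 high, standing in front of the gap between the two pairs of houses. Origin at the middle of its underside
- jar: Bystander: closed glass jar, 60 across, 75 high, standing behind the row. Origin at the middle of its underside
- tape_roll: Bystander: roll of tape lying flat, 84 across, 24 high, behind the row. Origin at the middle of its underside
- sponge: Bystander: sponge block, 50 x 90 x 30 high, behind the row. Origin at the middle of its underside
- tray: Bystander: open foil tray, 170 x 110, 35 high, with scraps in it, on the other side of the row from the cutting mat. Origin at the middle of its underside
There are look-alikes about, which are no part of the job. Leave any blue or turquoise look-alike of the house_b alone. Leave any purple look-alike of the house_a alone.

How it is judged:
On the way, in this order (a step that is already met when the one before it is completed fails the run):
1. the ruler is picked up off the mat (height (world z) of ruler_grip above 0.065 m), for 0.2 s.
2. all four houses stand in line along the far edge of the strip (x of house_a in the frame of kerb between -0.007 and 0.007 m and y of house_a in the frame of kerb between -0.205 and 0.205 m and angle between the x axis of each of house_a, house_b, house_c, house_d and the x axis of kerb, either way round below 0.09 rad and angle between each of house_a, house_b, house_c, house_d's own z axis and vertical below 0.1 rad and x of house_b in the frame of kerb between -0.007 and 0.007 m and y of house_b in the frame of kerb between -0.205 and 0.205 m and x of house_c in the frame of kerb between -0.007 and 0.007 m and y of house_c in the frame of kerb between -0.205 and 0.205 m and x of house_d in the frame of kerb between -0.007 and 0.007 m and y of house_d in the frame of kerb between -0.205 and 0.205 m), for 0.2 s.
At the end, for the whole second after the job is handed in: Every house stands upright with the middle of its front wall within 7 mm of the line of the kerb strip's far edge, within the strip's length and square to it within 0.09 rad; the ruler lies flat on the mat with its middle within 50 mm (along) and 45 mm (across) of the mat's centre; all at rest (all of step 2 and x of ruler_grip in the frame of mat between -0.05 and 0.05 m and y of ruler_grip in the frame of mat between -0.045 and 0.045 m and height (world z) of ruler_grip below 0.053 m and angle between ruler_grip's own z axis and vertical below 0.1 rad and linear speed of each of house_a, house_b, house_c, house_d, ruler below 0.01 m/s); the robot touches nothing.
It fails at once if the robot itself (fingers, hand or arm) touches a house: they are pushed with the ruler only (contact force between any of the fingers, the arm and house_a above 0.5 N or contact force between any of the fingers, the arm and house_b above 0.5 N or contact force between any of the fingers, the arm and house_c above 0.5 N or contact force between any of the fingers, the arm and house_d above 0.5 N).
It fails at once if a house is tipped over (30 degrees) (angle between any of house_a, house_b, house_c, house_d's own z axis and vertical above 0.52 rad).
It fails at once if a bystander (bottle, cup, jar, tape roll, sponge, tray) is moved by more than 15 mm or tipped (distance of any of cup, bottle, jar, tape_roll, sponge, tray from where it was at the start of the episode above 0.015 m or angle between any of cup, bottle, jar, tape_roll, sponge, tray's own z axis and vertical above 0.3 rad).
It also fails if it takes over 67 s, if anything falls off the work surface, if the arm or the gripper's body presses on something with over 40 N, if the wrist force passes 120 N, or if a joint passes its speed limit or range.

### The arm

A 6-joint arm with a two-finger parallel gripper is mounted at the origin on the work surface. World frame = base frame: x ahead of the robot, y to its left, z up, the work surface at z = 0. Lengths are in m, angles in rad, forces in N, time in s.
With the tool pointing down it reaches from about 0.35 to 0.85 m from the base axis. Payload 8.1 kg.
Tool frame: the origin (TCP) lies on the centre line of the jaws, within the pads' length; the fingertips stand 17 mm ahead of it and the grasp point (between the pads) lies 2 mm behind it; x points along the fingers, z is the direction in which the jaws open and shut, and the axes are right-handed (so a half turn about x gives the same grasp; the last joint's range is limited). The gripper opens to 93 mm and grips with 3 to 60 N. Pads are 15 mm wide; open, the fingers measure 128 mm over their backs; the gripper's body (75 mm by 188 mm) begins 65 mm behind the grasp point.
Start: joints at [1.226, 0.13, 1.488, -0, 1.523, -0.085], TCP at [0.154, 0.58, 0.236] pointing down, gripper open.
Joint ranges: [-2.96, 2.96], [-0.89, 2.26], [0.02, 2.5], [-1.34, 4.48], [0, 2.73], [-2.66, 2.66]. Speed limits (rad/s): [2.39, 2.39, 2.79, 3.14, 3.14, 3.14].

### API

Orientations are given as a rotation vector (axis times angle).
In Python, from plant import telemetry, optics, workorder gives the robot as it stands.
- The arm moves only by the shell command python3 -m inch 'ROWS' [FORCE]. ROWS is JSON, a list that holds one entry, the list of rows, each a list of 7 numbers: the shift along the tool's x, y, z in m, then the turn, a rotation vector about the tool's x, y, z in rad, then the opening, from 0 (shut) to 1 (fully open). In form: [[[tx, ty, tz, ax, ay, az, grip], ...]]. A call has 1 to 20 rows; each row shifts and turns the pose as measured when the row begins, along the tool's axes as they then stand; what a row does not reach is not made up. A row lasts 1/10 s, in which the tool goes at most 50 mm and 8.59 degrees, less where a joint would pass 70% of its speed; a pose out of reach is approached as far as the arm can. A call is refused whole if a number of a shift passes 0.05 or a number of a turn 0.15, either way. A call with a gripper value outside its range is refused whole. The fingers move at their own pace and stop on an object; FORCE is the grip in N (left out, the last holds). Time passes only in rows, so rows that do not move let the fingers close. It gives the time, the measured TCP pose, the force and the opening at its end, in the units of the state.
- telemetry.read_state(): the state, without advancing time (a new reading comes with each control period).
- optics.read_camera(name): name is "side" or "top" or "wrist"; returns a dict with "frame" (480x640x3 uint8, blue, green, red), "fx", "fy", "cx", "cy" (pixels), "rvec" (rotation vector, rad) and "tvec" (3), from world to camera coordinates, as OpenCV has them. Camera axes: x right, y down, z forward; pixel columns grow to the right and rows downward; lengths in m; the calibration is good to about 2 mm. A picture is of the moment at which its call begins. There is no depth.
- workorder.close_job(): hands the job in, once; it reports no verdict.
The state is a dict: "t": time; "q": joint angles; "dq": joint speeds; "joint_torque": joint torques, N m; "tool_pos": TCP position; "orientation": TCP orientation; "force": force on the tool from outside, world axes, zero at the start; "wrist_torque": the same for the moment, N m; "opening": finger opening in m.
Only numpy, scipy, OpenCV 4.12 (cv2) and the standard library are available. Lean on these libraries where they do the work, as an engineer would, in place of code of your own. Each camera call takes 0.05 s, during which the arm holds its last target. There are 200 camera calls.

## Working session

There is one attempt and no reset: what is moved stays moved. The work goes in short steps, Python scripts to look and compute and a shell command to move; the robot and the scene stay as the last step left them, time stands still between calls to the robot, and variables do not carry over. Pictures are saved under pics/ and viewed, on a budget of 10 in all, crops included, one or two more only if the job needs it, and the job is handed in when it is done.

```bash
ls; mkdir -p pics; cat > h.py <<'E'
import numpy as np, cv2
from plant import telemetry, optics, workorder
def cam(n):
    c=optics.read_camera(n); c['R']=cv2.Rodrigues(np.array(c['rvec'],float))[0]; c['t']=np.array(c['tvec'],float).ravel(); return c
def ray(c,u,v):
    d=c['R'].T@np.array([(u-c['cx'])/c['fx'],(v-c['cy'])/c['fy'],1.]); return -c['R'].T@c['t'],d
def onz(c,u,v,z):
    o,d=ray(c,u,v); return o+d*(z-o[2])/d[2]
def proj(c,p):
    q=c['R']@np.array(p,float)+c['t']; return c['fx']*q[0]/q[2]+c['cx'],c['fy']*q[1]/q[2]+c['cy']
def tri(c1,p1,c2,p2):
    o1,d1=ray(c1,*p1);o2,d2=ray(c2,*p2)
    s=np.linalg.lstsq(np.c_[d1,-d2],o2-o1,rcond=None)[0]
    a=o1+s[0]*d1;b=o2+s[1]*d2; return (a+b)/2,np.linalg.norm(a-b)
E
python3 - <<'E'
from h import *
for n in('top','side'):
    c=cam(n); cv2.imwrite(f'pics/{n}0.png',c['frame']); print(n,c['fx'],-c['R'].T@c['t'],c['R'][2])
s=telemetry.read_state();print(s)
E
```

```text
pics
top 480.93746433740483 [0.37919804 0.01094873 1.14749728] [ 0.1853642  -0.01977231 -0.98247095]
side 559.7479883181977 [ 0.12468604 -0.73003058  0.90127111] [ 0.36696304  0.62306278 -0.69074663]
{'t': 0.1, 'q': array([ 1.22557687e+00,  1.31095525e-01,  1.48915067e+00,  1.80943056e-06,
        1.52301186e+00, -8.53779536e-02]), 'dq': array([-0.00088013, -0.00275354, -0.00099786,  0.00198914, -0.0011865 ,
       -0.0013895 ]), 'joint_torque': array([ 7.19851923e-04, -5.61341000e+01, -4.93094623e+01,  7.69186509e-02,
        2.92360398e-02, -9.15264332e-05]), 'tool_pos': array([0.15395757, 0.57941211, 0.23469725]), 'orientation': array([-1.01663831,  1.32242347,  1.01514279]), 'force': array([-0.23002821,  0.4060542 ,  0.44396085]), 'wrist_torque': array([-0.0149686 ,  0.01065338, -0.00650928]), 'opening': 0.09297868084009663}
```

View pics/top0.png

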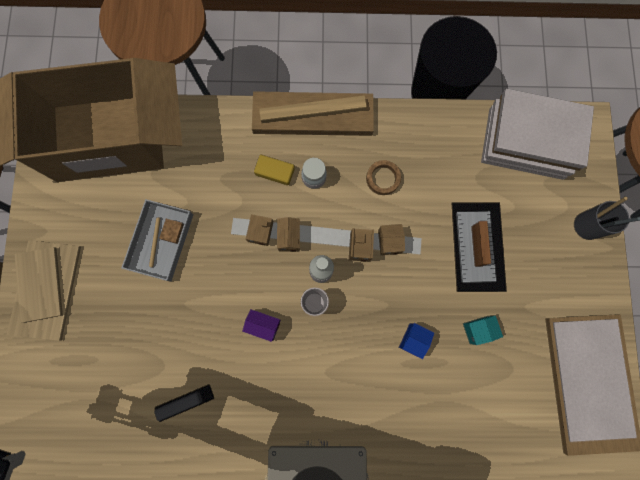

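View pics/side0.png

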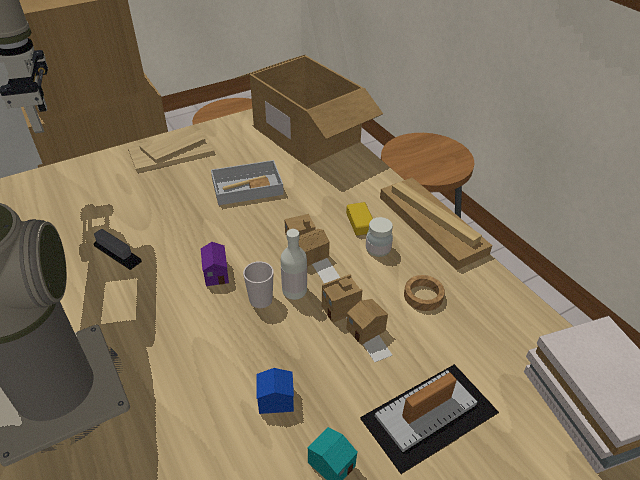

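Top view: the kerb runs from (232,227) to (421,245). The four cardboard houses are at (260,230), (288,233), (361,244) and (391,239). Bottle is at (321,268), cup at (315,300), mat at (479,247). Ruler candidates are the aluminium ruler with the brown grip at (482,243), the black bar on the table at (184,402), and the wood stick in the tray at (154,242). The one on the mat matches the description. The purple, blue and teal houses are the look-alikes.

```bash
cat > m.py <<'E'
from h import *
T=cam('top');S=cam('side')
def fitedge(c,ranges,off,z=0):
    # kerb mask: bright, low saturation; far edge point per column (top)
    pass
hsv=cv2.cvtColor(T['frame'],cv2.COLOR_BGR2HSV)
m=((hsv[...,1]<40)&(hsv[...,2]>150)).astype(np.uint8)
far=[];near=[]
for u in list(range(234,246))+list(range(314,346))+list(range(412,420)):
    r=np.where(m[205:262,u])[0]+205
    if len(r)>8: far.append(onz(T,u,r[0]-.0,0)[:2]); near.append(onz(T,u,r[-1]+1,0)[:2])
far=np.array(far);near=np.array(near)
for n,a in(('far',far),('near',near)):
    p=np.polyfit(a[:,1],a[:,0],1);res=a[:,0]-np.polyval(p,a[:,1]);ok=abs(res)<.003
    p=np.polyfit(a[ok,1],a[ok,0],1);print(n,p,len(a),ok.sum(),(a[ok,0]-np.polyval(p,a[ok,1])).std())
    if n=='far':pf=p
n,l,st,ce=cv2.connectedComponentsWithStats(m[200:262,225:428]);print(st)
ys,xs=np.where(m[215:255,225:428]);xs=xs+225
print('ends',[onz(T,xs.min(),226,0),onz(T,xs.max()+1,246,0)])
def comp(c,mask,roi):
    x0,y0,x1,y1=roi;k=np.zeros_like(mask);k[y0:y1,x0:x1]=mask[y0:y1,x0:x1]
    cs=cv2.findContours(k,cv2.RETR_EXTERNAL,cv2.CHAIN_APPROX_NONE)[0];b=max(cs,key=cv2.contourArea);return b
def brown(c):
    h=cv2.cvtColor(c['frame'],cv2.COLOR_BGR2HSV);return ((h[...,1]>100)&(h[...,2]>60)&((h[...,0]<15))).astype(np.uint8)
for c,roi in((T,(450,200,508,295)),(S,(385,360,480,440))):
    b=comp(c,brown(c),roi);print('grip',cv2.contourArea(b),cv2.minAreaRect(b),cv2.boundingRect(b), cv2.approxPolyDP(b,2,True).reshape(-1,2).tolist())
dark=(hsv[...,2]<45).astype(np.uint8)
b=comp(T,dark,(440,190,520,300));r=cv2.minAreaRect(b);print('mat',r,onz(T,*r[0],.003));q=[onz(T,*p,.003)[:2] for p in cv2.boxPoints(r)];print(np.round(q,3).tolist())
big=np.hstack([cv2.resize(T['frame'][190:300,440:520],None,fx=5,fy=5)]);
cv2.imwrite('pics/c1.png',np.hstack([big,cv2.resize(S['frame'][360:470,355:503],None,fx=2.7,fy=5)]) if 0 else np.hstack([big,cv2.resize(S['frame'][360:470,400:475],None,fx=5,fy=5)]))
E
python3 m.py
```

```text
far [0.09628555 0.60641883] 50 50 0.0007356506819408811Traceback (most recent call last):
  File "m.py", line 15, in <module>
    p=np.polyfit(a[ok,1],a[ok,0],1);print(n,p,len(a),ok.sum(),(a[ok,0]-np.polyval(p,a[ok,1])).std())
    raise TypeError("expected non-empty vector for x")
TypeError: expected non-empty vector for x
```

```bash
python3 - <<'E'
s=open('m.py').read()
s=s.replace("    if len(r)>8:","    r=r[:1+(np.append(np.diff(r),9)>1).argmax()]\n    if len(r)>8:")
s=s.replace("ok=abs(res)<.003","ok=abs(res-np.median(res))<.006")
open('m.py','w').write(s)
E
python3 m.py
```

```text
far [0.09731922 0.60643719] 48 48 0.000707130550002431
near [0.09501214 0.56743906] 48 48 0.0011228740778907785
[[    0     0   203    62 11588]
 [    6    18    18    17   246]
 [   86    26    39    20   614]
 [  188    37     8    17   103]
 [   92    58    11     4    35]]
ends [array([0.60683305, 0.2123897 , 0.        ]), array([ 0.56318857, -0.24878743,  0.        ])]
grip 526.5 ((480.93450927734375, 242.71380615234375), (43.43279266357422, 15.695597648620605), 85.2363510131836) (473, 221, 18, 45) [[486, 221], [480, 221], [475, 225], [475, 265], [490, 262]]
grip 1092.0 ((429.0364685058594, 397.2467956542969), (22.863750457763672, 65.05359649658203), 58.392494201660156) (403, 373, 54, 51) [[450, 373], [446, 374], [449, 375], [446, 376], [449, 378], [448, 381], [443, 376], [437, 381], [439, 384], [435, 381], [406, 398], [405, 403], [409, 404], [404, 405], [403, 417], [409, 420], [408, 423], [412, 418], [417, 418], [441, 403], [440, 400], [444, 401], [450, 397], [452, 384], [456, 379], [450, 379]]
mat ((478.6172790527344, 246.49310302734375), (89.9621353149414, 48.38694763183594), 86.633544921875) [ 0.56314306 -0.38846168  0.003     ]
[[0.671, -0.328], [0.68, -0.448], [0.459, -0.447], [0.451, -0.331]]
```

View pics/c1.png

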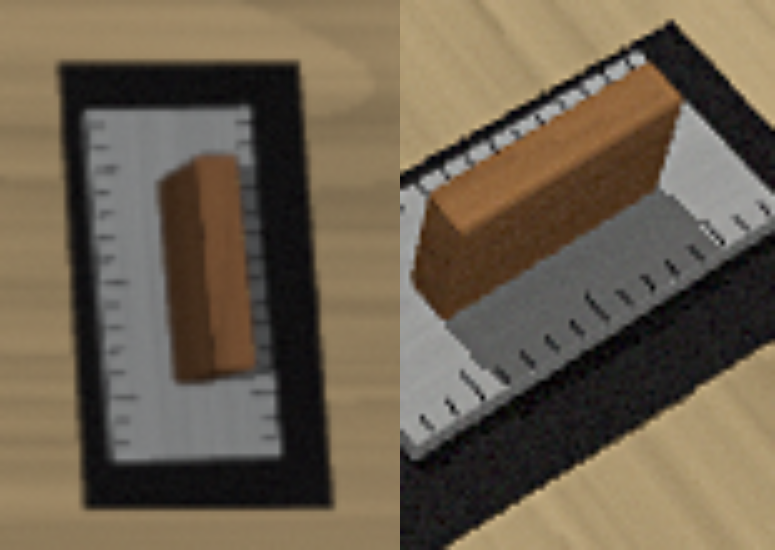

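The crop confirms the aluminium ruler with the wooden grip, lying lengthwise on the mat. In the crop, the grip's top face is at (198,156),(236,154),(255,372),(215,374) in the top view and (435,190),(645,62),(682,100),(463,233) in the side view.

```bash
python3 - <<'E'
from h import *
T=cam('top');S=cam('side')
t=np.array([[215,374],[198,156],[236,154],[255,372]])/5+[440,190]
s=np.array([[35,190],[245,62],[282,100],[63,233]])/5+[400,360]
P=[]
for a,b in zip(t,s):
    p,e=tri(T,a,S,b);P.append(p);print(np.round(p,4),round(e,4))
P=np.array(P);print('mean',P.mean(0));d=(P[1]+P[2]-P[0]-P[3])/2;print('len',np.linalg.norm(d),'yaw of long axis',np.arctan2(d[1],d[0]))
q=np.array([[83,108],[250,105],[282,455],[112,462]])/5+[440,190]
Q=np.array([onz(T,*a,.015) for a in q]);print(np.round(Q,3).tolist(),Q.mean(0));d=(Q[0]+Q[1]-Q[2]-Q[3])/2;print('yaw',np.arctan2(d[1],d[0]),np.linalg.norm(d))
# kerb check in side: project far edge ends
th=np.arctan(-.0965);O=np.array([.6047,-.018,0]);X=np.array([np.cos(th),np.sin(th),0]);Y=np.array([-X[1],X[0],0])
im=S['frame'].copy()
for y in np.arange(-.23,.231,.02):
    for x in(0,-.04):
        u,v=proj(S,O+x*X+y*Y);cv2.circle(im,(int(u*1),int(v*1)),0,(0,0,255),-1)
A=cv2.resize(im[190:370,270:410],None,fx=4,fy=4,interpolation=cv2.INTER_NEAREST)[:590,:]
# rectified top crop
im=cv2.resize(T['frame'][185:330,225:430],None,fx=3.9,fy=3.9)
im=cv2.copyMakeBorder(im,0,0,0,0,cv2.BORDER_CONSTANT)
cv2.imwrite('pics/kt.png',im);cv2.imwrite('pics/ks.png',A)
R=cv2.Rodrigues(telemetry.read_state()['orientation'])[0];print(np.round(R,3))
E
```

```text
[ 0.5122 -0.372   0.0763] 0.0055
[ 0.6099 -0.3683  0.0752] 0.001
[ 0.6113 -0.3863  0.0744] 0.0008
[ 0.5121 -0.3897  0.0758] 0.0027
mean [ 0.56137707 -0.37909234  0.07541779]
len 0.09851289578545565 yaw of long axis 0.03605533352184538
[[0.646, -0.335, 0.015], [0.649, -0.417, 0.015], [0.479, -0.422, 0.015], [0.475, -0.341, 0.015]] [ 0.5623031  -0.37879092  0.015     ]
yaw 0.03534696619339623 0.17099103263614093
[[-0.    -0.966  0.257]
 [-0.     0.257  0.966]
 [-1.     0.    -0.   ]]
```

View pics/kt.png

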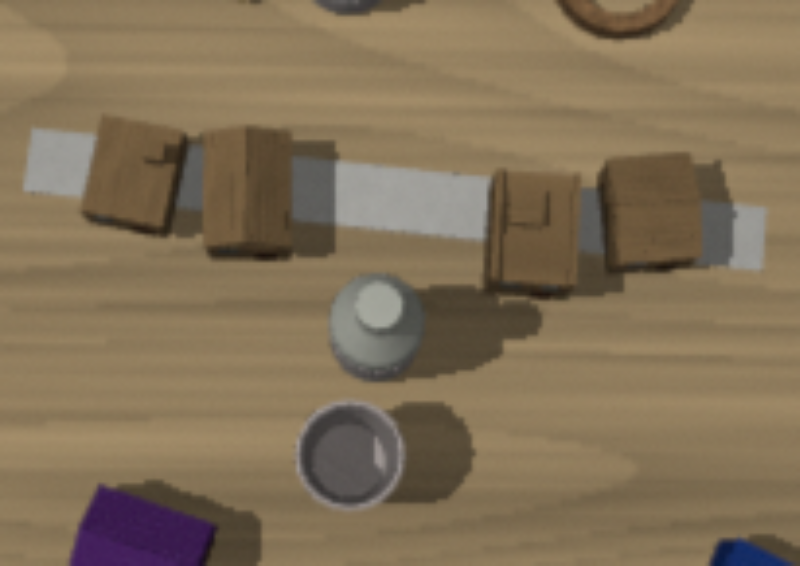

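View pics/ks.png

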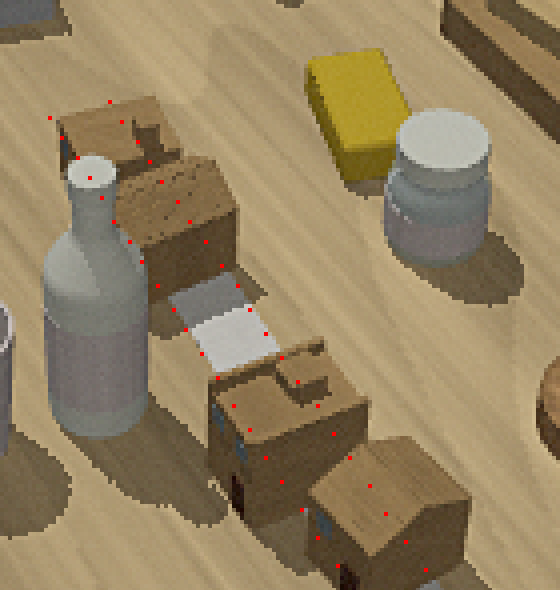

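Top crop: houses left to right are d (chimney), a (gable), c (parapets) and b (street ridge). Side crop: my projected kerb edge dots lie on the strip's edges within a pixel, about 2 mm. Next, extents in the kerb frame.

```bash
cat >> h.py <<'E'
th=np.arctan(-.0965);O=np.array([.6047,-.018,0]);X=np.array([np.cos(th),np.sin(th),0]);Y=np.array([-X[1],X[0],0])
def k(p): d=np.array(p)-O; return np.round([d@X,d@Y],4)
def w(x,y): return np.round((O+x*X+y*Y)[:2],4)
E
python3 - <<'E'
from h import *
T=cam('top')
D=dict(d=([(100,117),(187,133),(165,235),(82,215)],.05),a=([(205,130),(290,128),(290,248),(205,248)],.048),c=([(490,172),(578,174),(575,290),(487,290)],.07),b=([(600,157),(690,153),(700,265),(615,270)],.05),bottle=([(380,303)],.17),cup=([(350,455)],.085))
for n,(ps,z) in D.items(): print(n,[k(onz(T,u/3.9+225,v/3.9+185,z)).tolist() for u,v in ps])
# tray nearest things
for x,y in((-.16,.135),(-.04,.135),(-.16,-.125),(-.04,-.125)): print(x,y,w(x,y))
E
```

```text
d [[0.0018, 0.1782], [-0.0022, 0.1254], [-0.0648, 0.1307], [-0.0582, 0.1809]]
a [[0.0012, 0.1152], [0.0079, 0.0648], [-0.0643, 0.0565], [-0.0697, 0.1065]]
c [[-0.0102, -0.0558], [-0.0058, -0.1073], [-0.0742, -0.1114], [-0.0797, -0.0606]]
b [[0.0101, -0.1216], [0.0184, -0.1752], [-0.0486, -0.1862], [-0.057, -0.1362]]
bottle [[-0.1063, 0.0009]]
cup [[-0.1828, 0.0081]]
-0.16 0.135 [0.4584 0.1317]
-0.04 0.135 [0.5779 0.1202]
-0.16 -0.125 [ 0.4334 -0.1271]
-0.04 -0.125 [ 0.5529 -0.1386]
```

```bash
cat > to.py <<'E'
# usage: to.py x y z phi(deg of tool z)  -> remaining tool-frame shift and turn
import sys; from h import *
def go(x,y,z,phi):
    s=telemetry.read_state();R=cv2.Rodrigues(s['orientation'])[0];p=np.radians(phi)
    zt=np.array([np.cos(p),np.sin(p),0]);xt=np.array([0,0,-1.]);Rt=np.c_[xt,np.cross(zt,xt),zt]
    print('t',round(s['t'],2),'pos',np.round(s['tool_pos'],4),'phi',round(np.degrees(np.arctan2(R[1,2],R[0,2])),2),'F',np.round(s['force'],1),'open',round(s['opening'],4),'q6',round(s['q'][5],2))
    print(' shift',np.round(R.T@(np.array([x,y,z])-s['tool_pos']),4),'turn',np.round(cv2.Rodrigues(R.T@Rt)[0].ravel(),3))
if __name__=='__main__': go(*map(float,sys.argv[1:]))
E
python3 to.py .55 .1 .25 75.1; python3 to.py .562 -.379 .25 75.1
```

```text
t 0.45 pos [0.1541 0.5798 0.2356] phi 75.11 F [-0.   0.6 -0.2] open 0.0928 q6 -0.09
 shift [-0.0144 -0.5059 -0.362 ] turn [ 0. -0. -0.]
t 0.45 pos [0.1541 0.5798 0.2356] phi 75.11 F [-0.   0.6 -0.2] open 0.0928 q6 -0.09
 shift [-0.0143 -0.6405 -0.8219] turn [ 0. -0. -0.]
```

```bash
python3 -m inch '[[[-0.001,-0.037,-0.028,0,0,0,1],[-0.001,-0.037,-0.028,0,0,0,1],[-0.001,-0.037,-0.028,0,0,0,1],[-0.001,-0.037,-0.028,0,0,0,1],[-0.001,-0.037,-0.028,0,0,0,1],[-0.001,-0.037,-0.028,0,0,0,1],[-0.001,-0.037,-0.028,0,0,0,1],[-0.001,-0.037,-0.028,0,0,0,1],[-0.001,-0.037,-0.028,0,0,0,1],[-0.001,-0.037,-0.028,0,0,0,1],[-0.001,-0.037,-0.028,0,0,0,1],[-0.001,-0.037,-0.028,0,0,0,1],[-0.001,-0.037,-0.028,0,0,0,1],[-0.001,-0.037,-0.028,0,0,0,1]]]'; python3 to.py .562 -.379 .20 92.05
```

```text
t: 1.85
tool_pos: [0.5664, 0.0534, 0.2515]
orientation: [-1.023, 1.31, 1.022]
force: [0.8, 0.9, 0.1]
opening: 0.0929
t 1.85 pos [0.5664 0.0534 0.2515] phi 75.71 F [0.8 0.9 0.1] open 0.0929 q6 -1.32
 shift [ 0.0499 -0.1022 -0.4204] turn [-0.285  0.004  0.006]
```

```bash
python3 -m inch '[[[0,-0.01,-0.047,0,0,0,1],[0,-0.01,-0.047,0,0,0,1],[0,-0.01,-0.047,0,0,0,1],[0,-0.01,-0.047,0,0,0,1],[0,-0.01,-0.047,0,0,0,1],[0.01,-0.01,-0.046,0,0,0,1],[0.02,-0.01,-0.04,0,0,0,1],[0.02,-0.01,-0.04,0,0,0,1],[0,-0.01,-0.04,0,0,0,1],[0,-0.01,-0.02,0,0,0,1],[0,0,0,-0.143,0,0,1],[0,0,0,-0.143,0,0,1],[0,0,0,0,0,0,1]]]'; python3 to.py .562 -.379 .15 92.05
```

```text
t: 3.15
tool_pos: [0.5578, -0.4055, 0.196]
orientation: [-1.238, 1.184, 1.232]
force: [0.1, -0.3, 0.1]
opening: 0.0931
t 3.15 pos [ 0.5578 -0.4055  0.196 ] phi 92.11 F [ 0.1 -0.3  0.1] open 0.0931 q6 -2.31
 shift [ 0.0461 -0.0048  0.0262] turn [0.001 0.003 0.008]
```

```bash
python3 - <<'E'
from h import *
c=cam('wrist');im=c['frame'].copy()
for x,y in((.05,.01),(.05,-.01),(-.05,-.01),(-.05,.01)):
    a=.0357;p=[.562+x*np.cos(a)-y*np.sin(a),-.379+x*np.sin(a)+y*np.cos(a),.075]
    u,v=proj(c,p);print(u,v);cv2.circle(im,(int(round(u)),int(round(v))),3,(0,255,0),-1)
cv2.imwrite('pics/w1.png',im)
E
```

```text
371.49418379303177 312.5292078544211
342.7584314651341 312.5458508458676
345.08280968343996 167.06897607062075
376.47731272897056 167.0843293695097
```

View pics/w1.png

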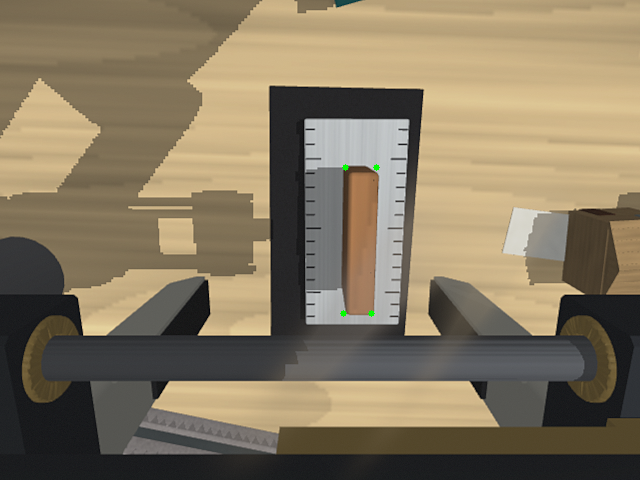

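The wrist view shows the grip at pixels (345..378, 167..314), matching my projected corners within about 2 mm. Shifting over, descending and closing.

```bash
python3 -m inch '[[[0.02,-0.005,0.026,0,0.003,0.008,1],[0.03,0,0,0,0,0,1],[0.03,0,0,0,0,0,1],[0.02,0,0,0,0,0,1],[0,0,0,0,0,0,1]]]'; python3 to.py .562 -.379 .046 92.05
```

```text
t: 3.7
tool_pos: [0.5643, -0.3776, 0.0962]
orientation: [-1.221, 1.204, 1.212]
force: [-0.7, 0.4, -0.6]
opening: 0.0929
t 3.7 pos [ 0.5643 -0.3776  0.0962] phi 90.6 F [-0.7  0.4 -0.6] open 0.0929 q6 -2.25
 shift [ 0.0502  0.0025 -0.0012] turn [-0.025 -0.004  0.004]
```

```bash
python3 -m inch '[[[0.025,0.002,-0.001,-0.025,-0.004,0.004,1],[0.025,0,0,0,0,0,1],[0,0,0,0,0,0,1],[0,0,0,0,0,0,0],[0,0,0,0,0,0,0],[0,0,0,0,0,0,0],[0,0,0,0,0,0,0],[0,0,0,0,0,0,0],[0,0,0,0,0,0,0],[0,0,0,0,0,0,0],[0,0,0,0,0,0,0]]]' 45; python3 to.py .562 -.379 .046 92.05
```

```text
t: 4.8
tool_pos: [0.5686, -0.3818, 0.0591]
orientation: [-1.24, 1.195, 1.214]
force: [0.8, 0.4, -0.1]
opening: 0.0333
t 4.8 pos [ 0.5686 -0.3818  0.0591] phi 91.43 F [ 0.8  0.4 -0.1] open 0.0333 q6 -2.26
 shift [0.013  0.0067 0.0031] turn [-0.011 -0.01   0.012]
```

```bash
python3 -m inch '[[[0.013,0.006,0.003,-0.011,-0.01,0.012,0.5],[0.006,0,0,0,0,0,0.5],[0,0,0,0,0,0,0.5]]]' 45; python3 to.py .562 -.379 .046 92.05;python3 to.py .562 -.379 .046 92.05
```

```text
t: 5.1
tool_pos: [0.5618, -0.3785, 0.0377]
orientation: [-1.234, 1.191, 1.239]
force: [0.0, 0.2, -0.0]
opening: 0.046
t 5.1 pos [ 0.5618 -0.3785  0.0377] phi 92.13 F [ 0.   0.2 -0. ] open 0.046 q6 -2.28
 shift [-0.0083 -0.0002 -0.0005] turn [ 0.001  0.002 -0.002]
t 5.1 pos [ 0.5618 -0.3785  0.0377] phi 92.13 F [ 0.   0.2 -0. ] open 0.046 q6 -2.28
 shift [-0.0083 -0.0002 -0.0005] turn [ 0.001  0.002 -0.002]
```

```bash
python3 -m inch '[[[-0.008,0,0,0,0.002,-0.002,0.5],[0,0,0,0,0,0,0.5],[0,0,0,0,0,0,0],[0,0,0,0,0,0,0],[0,0,0,0,0,0,0],[0,0,0,0,0,0,0],[0,0,0,0,0,0,0],[0,0,0,0,0,0,0],[0,0,0,0,0,0,0],[0,0,0,0,0,0,0]]]' 45; python3 to.py .562 -.379 .046 92.05
```

```text
t: 6.1
tool_pos: [0.5618, -0.3784, 0.0464]
orientation: [-1.236, 1.191, 1.236]
force: [-0.4, 0.7, 0.8]
opening: 0.0197
t 6.1 pos [ 0.5618 -0.3784  0.0464] phi 92.13 F [-0.4  0.7  0.8] open 0.0197 q6 -2.28
 shift [ 0.0004 -0.0001 -0.0006] turn [0.001 0.    0.   ]
```

```bash
python3 -m inch '[[[-0.03,0,0,0,0,0,0],[-0.04,0,0,0,0,0,0],[-0.04,0,0,0,0,0,0],[-0.01,0,0,0.14,0,0,0],[0,0,0,0.142,0,0,0],[0,0,0,0.142,0,0,0],[0,0,0,0.142,0,0,0],[0,0,0,0.142,0,0,0],[0,0,0,0.142,0,0,0],[0,0,0,0.142,0,0,0],[0,0,0,0.142,0,0,0],[0,0,0,0.142,0,0,0],[0,0,0,0.142,0,0,0],[0,0,0,0.142,0,0,0],[0,0,0,0.14,0,0,0],[0,0,0,0,0,0,0]]]' 45; python3 -c "
from h import *;print(w(-.13,-.125))"; python3 to.py .463 -.130 .14 -5.5
```

```text
t: 7.7
tool_pos: [0.5558, -0.3744, 0.159]
orientation: [0.136, 1.584, -0.119]
force: [-0.3, -0.1, -3.1]
opening: 0.0196
[ 0.4633 -0.1299]
t 7.7 pos [ 0.5558 -0.3744  0.159 ] phi -9.28 F [-0.3 -0.1 -3.1] open 0.0196 q6 -0.51
 shift [ 0.0235  0.226  -0.1307] turn [-0.066 -0.017 -0.01 ]
```

```bash
python3 -m inch '[[[0,0.036,-0.02,-0.04,-0.01,-0.005,0],[0,0.036,-0.02,-0.02,0,0,0],[0,0.036,-0.02,0,0,0,0],[0,0.036,-0.02,0,0,0,0],[0,0.036,-0.02,0,0,0,0],[0,0.026,-0.015,0,0,0,0],[0,0.01,-0.01,0,0,0,0],[0,0,0,0,0,0,0]]]'; python3 to.py .463 -.130 .10 -5.5
```

```text
t: 8.5
tool_pos: [0.4465, -0.1384, 0.1547]
orientation: [0.058, 1.585, -0.041]
force: [0.0, 0.7, -2.2]
opening: 0.0195
t 8.5 pos [ 0.4465 -0.1384  0.1547] phi -3.62 F [ 0.   0.7 -2.2] open 0.0195 q6 -0.35
 shift [0.0546 0.0088 0.0167] turn [ 0.033 -0.015 -0.01 ]
```

```bash
python3 -m inch '[[[0.02,0.008,0.008,0.033,-0.015,-0.01,0],[0.03,0,0,0,0,0,0],[0.02,0,0,0,0,0,0],[0,0,0,0,0,0,0]]]'; python3 to.py .463 -.130 .047 -5.5; python3 to.py .463 -.130 .047 -5.5 >/dev/null; python3 -m inch '[[[0,0,0,0,0,0,0]]]'; python3 to.py .463 -.130 .047 -5.5
```

```text
t: 8.9
tool_pos: [0.4578, -0.1328, 0.0847]
orientation: [0.064, 1.563, -0.069]
force: [-0.0, -0.1, -2.8]
opening: 0.0197
t 8.9 pos [ 0.4578 -0.1328  0.0847] phi -4.85 F [-0.  -0.1 -2.8] open 0.0197 q6 -0.3
 shift [0.0377 0.0033 0.0047] turn [0.011 0.006 0.003]
t: 9.0
tool_pos: [0.458, -0.1333, 0.0849]
orientation: [0.063, 1.564, -0.068]
force: [-0.0, 0.6, -1.9]
opening: 0.0198
t 9.0 pos [ 0.458  -0.1333  0.0849] phi -4.77 F [-0.   0.6 -1.9] open 0.0198 q6 -0.31
 shift [0.0379 0.0039 0.0044] turn [0.013 0.006 0.003]
```

```bash
python3 -m inch '[[[0.02,0.004,0,0.013,0.006,0.003,0],[0.015,0,0,0,0,0,0],[0.003,0,0,0,0,0,0],[0,0,0,0,0,0,0]]]'; python3 to.py .463 -.130 .046 -5.5; python3 - <<'E'
from h import *
c=cam('top');cv2.imwrite('pics/t2.png',cv2.resize(c['frame'][185:330,225:430],None,fx=3.9,fy=3.9))
c=cam('side');im=cv2.resize(c['frame'][230:360,220:400],None,fx=4.4,fy=4.4);cv2.imwrite('pics/s2.png',im)
E
```

```text
t: 9.4
tool_pos: [0.4628, -0.1325, 0.0515]
orientation: [0.072, 1.562, -0.076]
force: [0.5, 0.0, -2.6]
opening: 0.0203
t 9.4 pos [ 0.4628 -0.1325  0.0515] phi -5.38 F [ 0.5  0.  -2.6] open 0.0203 q6 -0.29
 shift [ 0.0055  0.0025 -0.    ] turn [0.002 0.007 0.002]
```

View pics/s2.png

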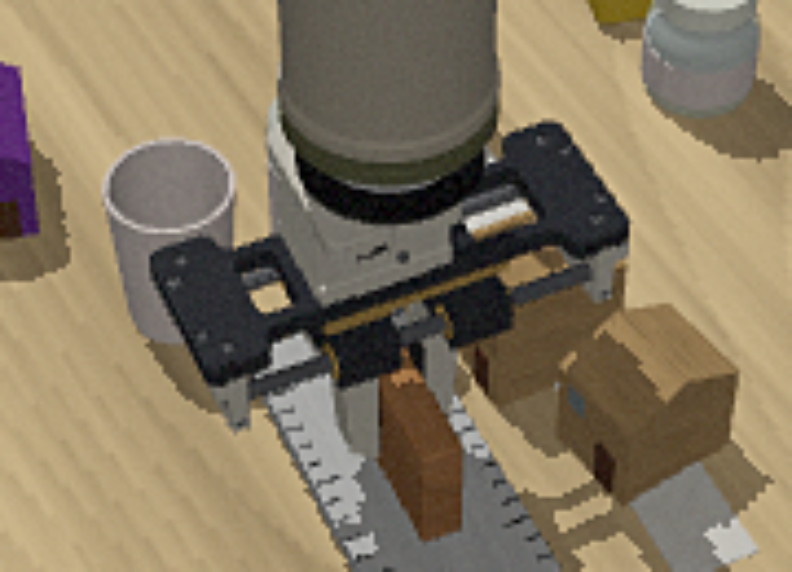

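The side view shows the ruler level, in front of houses c and b, and clear of the cup at crop (170,240). Pushing slowly now.

```bash
python3 -m inch '[[[0.005,0.002,0,0.002,0.007,0.002,0],[0,0,0.012,0,0,0,0],[0,0,0.012,0,0,0,0],[0,0,0.01,0,0,0,0],[0,0,0.01,0,0,0,0],[0,0,0.01,0,0,0,0],[0,0,0.01,0,0,0,0],[0,0,0.008,0,0,0,0]]]'; python3 to.py .5529 -.1386 .046 -5.5
```

```text
t: 10.3
tool_pos: [0.5397, -0.1381, 0.0495]
orientation: [0.075, 1.567, -0.077]
force: [-2.2, 0.3, -2.3]
opening: 0.0197
t 10.3 pos [ 0.5397 -0.1381  0.0495] phi -5.52 F [-2.2  0.3 -2.3] open 0.0197 q6 -0.25
 shift [0.0035 0.0007 0.0132] turn [-0.     0.002  0.001]
```

```bash
python3 -m inch '[[[0,0,0.003,0,0,0,0],[0,0,0.003,0,0,0,0],[0,0,0.003,0,0,0,0],[0,0,0.002,0,0,0,0]]]'; python3 to.py .5529 -.1386 .046 -5.5
```

```text
t: 10.7
tool_pos: [0.5518, -0.1392, 0.0492]
orientation: [0.075, 1.568, -0.076]
force: [-1.5, 0.3, -2.0]
opening: 0.0198
t 10.7 pos [ 0.5518 -0.1392  0.0492] phi -5.51 F [-1.5  0.3 -2. ] open 0.0198 q6 -0.24
 shift [0.0032 0.0007 0.001 ] turn [-0.     0.001  0.001]
```

```bash
python3 -m inch '[[[0,0,0.001,0,0,0,0],[0,0,0,0,0,0,0]]]'; python3 to.py .5529 -.1386 .046 -5.5; python3 -m inch '[[[0,0,-0.02,0,0,0,0],[0,0,-0.04,0,0,0,0],[-0.01,0,-0.04,0,0,0,0],[-0.045,0,-0.01,0,0,0,0],[-0.05,0,0,0,0,0,0],[-0.05,0,0,0,0,0,0],[-0.02,0,0,0,0,0,0]]]';python3 -c "
from h import *;print(w(-.135,.130),w(-.04,.13))"; python3 to.py .4561 .1243 .24 -5.5
python3 - <<'E'
from h import *
c=cam('side');im=cv2.resize(c['frame'][230:370,270:410],None,fx=4.2,fy=4.2,interpolation=cv2.INTER_NEAREST)
for y in np.arange(-.23,-.04,.01):
    u,v=proj(c,O+y*Y);cv2.circle(im,(int((u+.5-270)*4.2),int((v+.5-230)*4.2)),1,(0,0,255),-1)
cv2.imwrite('pics/s3.png',im)
E
```

```text
t: 10.9
tool_pos: [0.5529, -0.1393, 0.0491]
orientation: [0.075, 1.568, -0.076]
force: [0.1, 0.2, -2.1]
opening: 0.02
t 10.9 pos [ 0.5529 -0.1393  0.0491] phi -5.51 F [ 0.1  0.2 -2.1] open 0.02 q6 -0.24
 shift [ 0.0031  0.0007 -0.0001] turn [-0.     0.001  0.001]
t: 11.6
tool_pos: [0.433, -0.1255, 0.2215]
orientation: [0.079, 1.579, -0.073]
force: [1.6, 0.2, -2.7]
opening: 0.0197
[0.4828 0.1244] [0.5774 0.1152]
t 11.6 pos [ 0.433  -0.1255  0.2215] phi -5.53 F [ 1.6  0.2 -2.7] open 0.0197 q6 -0.3
 shift [-0.0177  0.251  -0.0012] turn [-0.001 -0.01  -0.003]
```

View pics/s3.png

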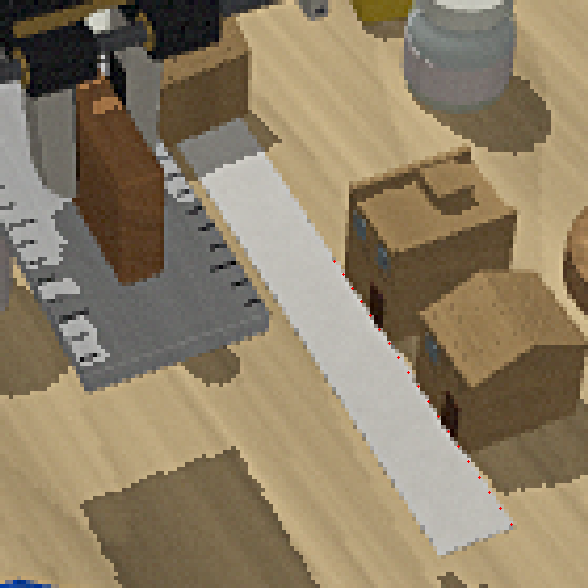

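The crop shows c and b squared with their fronts on the strip's far edge (dots at (400,355)–(470,450)). Going over the bottle to the left pair.

```bash
python3 -m inch '[[[-0.035,0,0,0,0,0,0],[-0.012,0.01,0,0,0,0,0],[0,0.04,0.006,0,-0.01,0,0],[0,0.04,0.006,0,0,0,0],[0,0.04,0.006,0,0,0,0],[0,0.04,0.006,0,0,0,0],[0,0.04,0.006,0,0,0,0],[0,0.03,0.006,0,0,0,0],[0,0.01,0.002,0,0,0,0],[0,0,0,0,0,0,0]]]'; python3 to.py .4831 .1274 .15 -5.5
```

```text
t: 12.65
tool_pos: [0.4948, 0.1314, 0.2595]
orientation: [0.079, 1.574, -0.077]
force: [0.7, -0.7, -2.7]
opening: 0.0199
t 12.65 pos [0.4948 0.1314 0.2595] phi -5.71 F [ 0.7 -0.7 -2.7] open 0.0199 q6 0.26
 shift [ 0.1096 -0.0053 -0.0107] turn [-0.004 -0.005 -0.001]
```

```bash
python3 -m inch '[[[0,-0.005,-0.011,-0.004,-0.005,0,0],[0.03,0,0,0,0,0,0],[0.04,0,0,0,0,0,0],[0.03,0,0,0,0,0,0],[0,0,0,0,0,0,0],[0,0,0,0,0,0,0]]]'; python3 to.py .4831 .1274 .048 -5.5
```

```text
t: 13.25
tool_pos: [0.4805, 0.1221, 0.1536]
orientation: [0.076, 1.573, -0.079]
force: [0.2, 0.1, -2.2]
opening: 0.02
t 13.25 pos [0.4805 0.1221 0.1536] phi -5.66 F [ 0.2  0.1 -2.2] open 0.02 q6 0.25
 shift [0.1055 0.0058 0.0024] turn [-0.003 -0.003  0.002]
```

```bash
python3 -m inch '[[[0,0.006,0.002,-0.003,-0.003,0,0],[0.02,0,0,0,0,0,0],[0.01,0,0,0,0,0,0],[0,0,0,0,0,0,0],[0,0,0,0,0,0,0]]]'; python3 to.py .4831 .1274 .048 -5.5
```

```text
t: 13.75
tool_pos: [0.4885, 0.1284, 0.1309]
orientation: [0.076, 1.558, -0.076]
force: [-0.1, -0.3, -1.8]
opening: 0.0197
t 13.75 pos [0.4885 0.1284 0.1309] phi -5.56 F [-0.1 -0.3 -1.8] open 0.0197 q6 0.25
 shift [ 0.0828 -0.0016 -0.0062] turn [-0.001  0.011 -0.001]
```

```bash
python3 -m inch '[[[0.01,-0.001,-0.006,0,0.011,0,0],[0.025,0,0,0,0,0,0],[0.025,0,0,0,0,0,0],[0.012,0,0,0,0,0,0],[0,0,0,0,0,0,0],[0,0,0,0,0,0,0]]]'; python3 to.py .4831 .1274 .048 -5.5
```

```text
t: 14.35
tool_pos: [0.4846, 0.1288, 0.0604]
orientation: [0.078, 1.565, -0.074]
force: [0.4, 0.3, -2.4]
opening: 0.0198
t 14.35 pos [0.4846 0.1288 0.0604] phi -5.54 F [ 0.4  0.3 -2.4] open 0.0198 q6 0.25
 shift [ 0.0124 -0.0015 -0.0014] turn [-0.001  0.005 -0.003]
```

```bash
python3 -m inch '[[[0.012,-0.001,0,0,0.005,-0.003,0],[0,0,0,0,0,0,0],[0,0,0.012,0,0,0,0],[0,0,0.012,0,0,0,0],[0,0,0.01,0,0,0,0],[0,0,0.01,0,0,0,0],[0,0,0.01,0,0,0,0],[0,0,0.01,0,0,0,0],[0,0,0.008,0,0,0,0]]]'; python3 to.py .5777 .1182 .046 -5.5
```

```text
t: 15.25
tool_pos: [0.5613, 0.1211, 0.0509]
orientation: [0.076, 1.567, -0.075]
force: [-1.6, 0.2, -1.5]
opening: 0.0197
t 15.25 pos [0.5613 0.1211 0.0509] phi -5.51 F [-1.6  0.2 -1.5] open 0.0197 q6 0.22
 shift [ 0.0049 -0.0013  0.0166] turn [-0.     0.002 -0.   ]
```

```bash
python3 -m inch '[[[0,0,0.004,0,0,0,0],[0,0,0.004,0,0,0,0],[0,0,0.003,0,0,0,0],[0,0,0.003,0,0,0,0]]]'; python3 to.py .5777 .1182 .046 -5.5
```

```text
t: 15.65
tool_pos: [0.5766, 0.1195, 0.0507]
orientation: [0.076, 1.568, -0.076]
force: [-2.2, -0.5, -1.7]
opening: 0.0199
t 15.65 pos [0.5766 0.1195 0.0507] phi -5.52 F [-2.2 -0.5 -1.7] open 0.0199 q6 0.21
 shift [ 0.0047 -0.0012  0.0012] turn [-0.     0.001 -0.   ]
```

```bash
python3 -m inch '[[[0,0,0.001,0,0,0,0],[0,0,0,0,0,0,0],[0,0,-0.02,0,0,0,0],[0,0,-0.03,0,0,0,0],[0,0,-0.02,0,0,0,0],[0,0,0,0,0,0,0],[-0.03,0,0,0,0,0,0],[-0.05,0,0,0,0,0,0],[-0.05,0,0,0,0,0,0],[-0.05,0,0,0,0,0,0],[-0.03,0,0,0,0,0,0],[0,0,0,0,0,0,0]]]'; python3 to.py .45 -.1255 .26 -5.5
python3 - <<'E'
from h import *
c=cam('top');cv2.imwrite('pics/t4.png',cv2.resize(c['frame'][185:330,225:430],None,fx=3.9,fy=3.9))
E
```

```text
t: 16.85
tool_pos: [0.5077, 0.1257, 0.2683]
orientation: [0.076, 1.562, -0.075]
force: [0.6, 0.6, -2.6]
opening: 0.0199
t 16.85 pos [0.5077 0.1257 0.2683] phi -5.52 F [ 0.6  0.6 -2.6] open 0.0199 q6 0.24
 shift [ 0.008  -0.2555 -0.0333] turn [-0.     0.008 -0.001]
```

```bash
python3 -m inch '[[[0,-0.045,0.009,0,0.004,0,0],[0,-0.045,0.009,0,0.004,0,0],[0,-0.045,0.009,0,0,0,0],[0,-0.045,0.009,0,0,0,0],[0,-0.045,0.009,0,0,0,0],[0,-0.045,0.009,0,0,0,0],[0,-0.045,0.009,0,0,0,0],[0,-0.045,0.009,0,0,0,0],[0,-0.045,0.009,0,0,0,0],[0,-0.04,0.009,0,0,0,0],[0,-0.03,0.005,0,0,0,0],[0,0,0,0,0,0,0]]]'; python3 to.py .563 -.385 .2 92
python3 - <<'E'
from h import *
c=cam('side')
im=cv2.resize(c['frame'][190:340,250:410],None,fx=4,fy=4,interpolation=cv2.INTER_NEAREST)
for y in np.arange(-.23,.231,.01):
    u,v=proj(c,O+y*Y);cv2.circle(im,(int((u+.5-250)*4),int((v+.5-190)*4)),1,(0,0,255),-1)
t=cam('top');i2=cv2.resize(t['frame'][200:270,225:285],None,fx=3,fy=3)
cv2.imwrite('pics/s5.png',im)
im=cv2.resize(t['frame'][185:330,225:430],None,fx=3.9,fy=3.9,interpolation=cv2.INTER_NEAREST)
for y in np.arange(-.23,.231,.01):
    u,v=proj(t,O+y*Y);cv2.circle(im,(int((u+.5-225)*3.9),int((v+.5-185)*3.9)),1,(0,0,255),-1)
cv2.imwrite('pics/t5.png',im)
E
```

```text
t: 18.1
tool_pos: [0.5502, -0.3717, 0.2259]
orientation: [0.084, 1.606, -0.06]
force: [-1.4, 0.3, -3.2]
opening: 0.0204
t 18.1 pos [ 0.5502 -0.3717  0.2259] phi -5.2 F [-1.4  0.3 -3.2] open 0.0204 q6 -0.58
 shift [ 0.0252 -0.0124  0.0149] turn [-1.697 -0.017 -0.042]
```

View pics/t5.png

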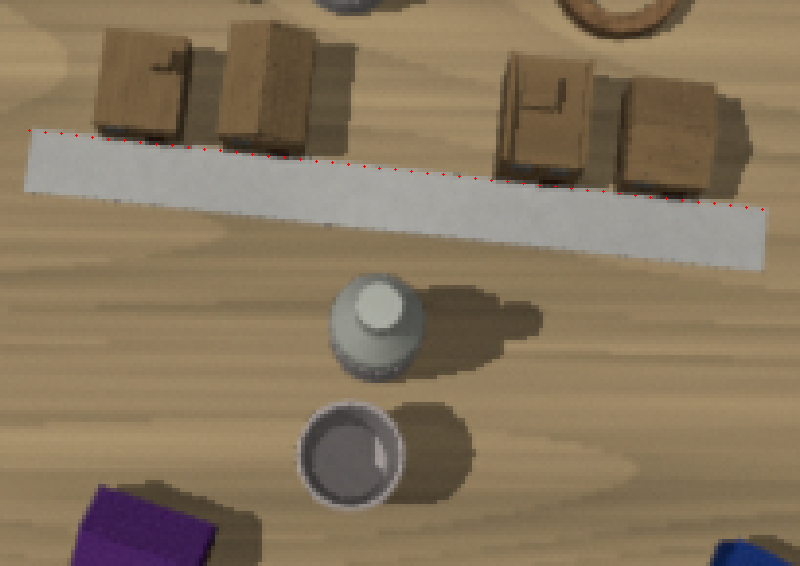

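View pics/s5.png

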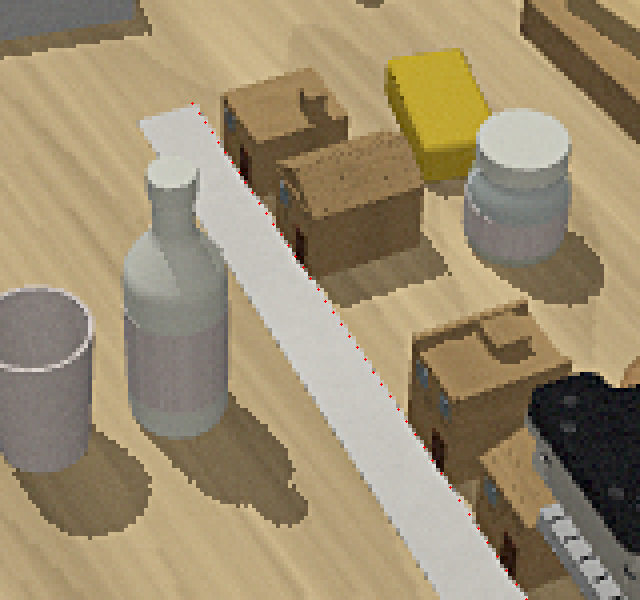

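All four houses have their front walls along the dotted far edge in both views, and the bottle (380,303) and cup (350,455) are unmoved. Turning and laying the ruler back.

```bash
python3 -m inch '[[[0,-0.012,0.015,0,-0.015,-0.03,0],[0,0,0,-0.141,0,0,0],[0,0,0,-0.141,0,0,0],[0,0,0,-0.141,0,0,0],[0,0,0,-0.141,0,0,0],[0,0,0,-0.141,0,0,0],[0,0,0,-0.141,0,0,0],[0,0,0,-0.141,0,0,0],[0,0,0,-0.141,0,0,0],[0,0,0,-0.141,0,0,0],[0,0,0,-0.141,0,0,0],[0,0,0,-0.141,0,0,0],[0,0,0,-0.12,0,0,0],[0,0,0,0,0,0,0],[0,0,0,0,0,0,0]]]'; python3 to.py .563 -.385 .1 92
```

```text
t: 19.7
tool_pos: [0.5804, -0.3643, 0.218]
orientation: [-1.298, 1.19, 1.286]
force: [0.2, -0.7, -2.8]
opening: 0.0198
t 19.7 pos [ 0.5804 -0.3643  0.218 ] phi 96.04 F [ 0.2 -0.7 -2.8] open 0.0198 q6 -2.29
 shift [ 0.1188  0.0173 -0.0157] turn [ 0.07  -0.026 -0.017]
```

```bash
python3 -m inch '[[[0,0.014,-0.017,0.06,-0.026,-0.015,0],[0.03,0,0,0,0,0,0],[0.04,0,0,0,0,0,0],[0.03,0,0,0,0,0,0],[0,0,0,0,0,0,0],[0,0,0,0,0,0,0]]]'; python3 to.py .563 -.385 .05 92
```

```text
t: 20.3
tool_pos: [0.572, -0.3819, 0.1189]
orientation: [-1.236, 1.197, 1.224]
force: [0.0, -0.6, -2.2]
opening: 0.02
t 20.3 pos [ 0.572  -0.3819  0.1189] phi 91.6 F [ 0.  -0.6 -2.2] open 0.02 q6 -2.26
 shift [ 0.0688  0.0094 -0.0024] turn [-0.007 -0.006  0.004]
```

```bash
python3 -m inch '[[[0.01,0.008,-0.002,-0.007,-0.006,0.004,0],[0.02,0,0,0,0,0,0],[0.02,0,0,0,0,0,0],[0,0,0,0,0,0,0],[0,0,0,0,0,0,0]]]'; python3 to.py .563 -.385 .047 92
```

```text
t: 20.8
tool_pos: [0.5672, -0.388, 0.0767]
orientation: [-1.244, 1.192, 1.224]
force: [-0.1, -1.4, -2.6]
opening: 0.0201
t 20.8 pos [ 0.5672 -0.388   0.0767] phi 91.95 F [-0.1 -1.4 -2.6] open 0.0201 q6 -2.28
 shift [0.0296 0.0044 0.0034] turn [-0.001 -0.008  0.009]
```

```bash
python3 -m inch '[[[0.01,0.004,0,0,-0.008,0.009,0],[0.012,0,0,0,0,0,0],[0.003,0,0,0,0,0,0],[0,0,0,0,0,0,0],[0,0,0,0,0,0,0]]]'; python3 to.py .563 -.385 .047 92
```

```text
t: 21.3
tool_pos: [0.5646, -0.3901, 0.054]
orientation: [-1.238, 1.193, 1.23]
force: [0.7, -0.3, -2.8]
opening: 0.0197
t 21.3 pos [ 0.5646 -0.3901  0.054 ] phi 91.93 F [ 0.7 -0.3 -2.8] open 0.0197 q6 -2.28
 shift [0.007  0.0015 0.0051] turn [-0.001 -0.003  0.003]
```

```bash
python3 -m inch '[[[0.004,0,0,0,-0.003,0.003,0],[0.003,0,0,0,0,0,0],[0.001,0,0,0,0,0,0],[0,0,0,0,0,0,0]]]'; python3 to.py .563 -.385 .046 92
```

```text
t: 21.7
tool_pos: [0.5653, -0.3903, 0.0464]
orientation: [-1.235, 1.192, 1.233]
force: [0.0, 0.4, -2.1]
opening: 0.0198
t 21.7 pos [ 0.5653 -0.3903  0.0464] phi 91.94 F [ 0.   0.4 -2.1] open 0.0198 q6 -2.28
 shift [0.0004 0.0021 0.0054] turn [-0.001 -0.     0.001]
```

```bash
python3 -m inch '[[[0.002,0,0,0,0,0,0],[0,0,0,0,0,0,0],[0,0,0,0,0,0,0.6],[0,0,0,0,0,0,0.6],[0,0,0,0,0,0,0.6],[0,0,0,0,0,0,0.6],[0,0,0,0,0,0,0.6],[0,0,0,0,0,0,0.6]]]'; python3 to.py .563 -.385 .046 92
```

```text
t: 22.5
tool_pos: [0.5669, -0.3916, 0.0485]
orientation: [-1.239, 1.192, 1.229]
force: [-0.2, -0.5, -0.2]
opening: 0.0555
t 22.5 pos [ 0.5669 -0.3916  0.0485] phi 91.95 F [-0.2 -0.5 -0.2] open 0.0555 q6 -2.28
 shift [0.0024 0.0037 0.0067] turn [-0.001 -0.003  0.004]
```

```bash
python3 -m inch '[[[-0.02,0,0,0,0,0,0.6],[-0.04,0,0,0,0,0,0.6],[-0.05,0,0,0,0,0,0.6],[-0.05,0,0,0,0,0,0.6],[-0.03,0,0,0,0,0,0.6],[0,0.03,0,0,0,0,0.6],[0,0.045,0,0,0,0,0.6],[0,0.04,0,0,0,0,0.6],[0,0,0,0,0,0,0.6],[0,0,0,0,0,0,0.6]]]'
python3 - <<'E'
from h import *
t=cam('top');s=cam('side')
a=cv2.resize(t['frame'][190:300,225:520],None,fx=2.7,fy=2.7)
b=cv2.resize(s['frame'][190:460,225:520],None,fx=1.1,fy=1.1)
b=cv2.copyMakeBorder(b,0,0,0,a.shape[1]-b.shape[1],cv2.BORDER_CONSTANT)
cv2.imwrite('pics/f.png',np.vstack([a,b])[:600])
E
```

```text
t: 23.5
tool_pos: [0.447, -0.3938, 0.2441]
orientation: [-1.238, 1.192, 1.233]
force: [0.2, 0.6, 0.9]
opening: 0.0558
```

View pics/f.png

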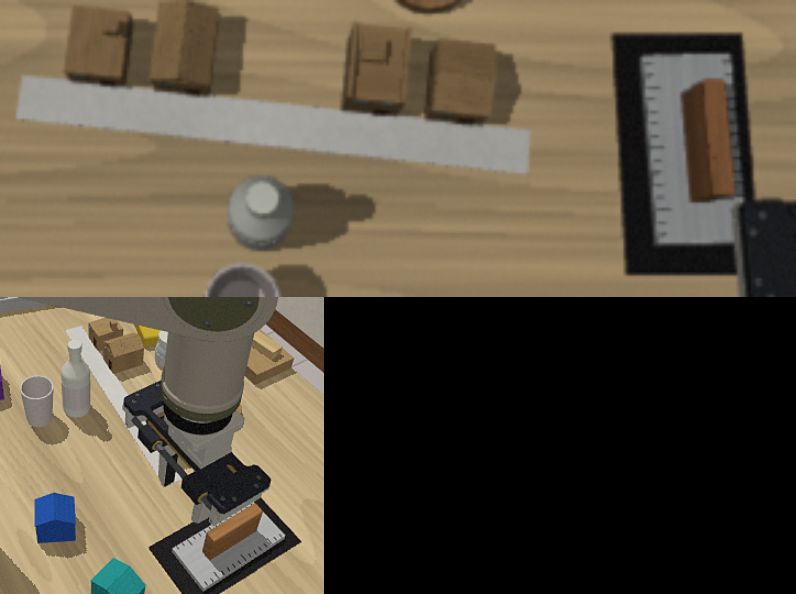

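The ruler lies flat and centred on the mat, the row is flush along the strip, and the gripper is clear. Handing in.

```bash
python3 -c "
from plant import workorder;print(workorder.close_job())"
```

```text
the job is handed in; nothing more can be done
None
```

The job is done and handed in at about 24 s of the 67 s allowed; `close_job` gave no verdict. I took the ruler by its grip and pushed the houses up to the strip's far edge with its long edge. The right pair (c, b) went first, then the left pair (d, a). I then laid the ruler back lengthwise on the mat.

**Houses:** both cameras show all four upright, square and flush with the strip's far edge, within about a pixel (2 mm).

**Bystanders:** in the pictures I viewed, the bottle, cup, jar and sponge show no movement. I never measured the tape roll or tray again; the ruler stayed well clear of both.

**Ruler:** it lies flat, about 4 mm from the mat's measured centre. The final picture shows it inside the mat, with the gripper clear of it.

**Snags:**
- The arm lags its rows, so the first jaw closing was 13 mm too high. I stopped and lowered it before gripping.
- My first placing left the ruler barely touching the mat. I nudged it down about 2 mm before letting go.

I viewed 10 pictures.

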